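# Put the hand-turned bench mixer into gear

## Robot

A 6-joint arm with a two-finger parallel gripper is mounted at the origin on a cart in front of the work surface, level with it; the furniture and walls round the work are solid. World frame = base frame: x ahead of the robot, y to its left, z up, the work surface at z = 0. Lengths are in m, angles in rad, forces in N, time in s.
With the tool pointing down it reaches from about 0.35 to 0.85 m from the base axis. Payload 8.1 kg.
Tool frame: the origin (TCP) lies at the very end of the fingers, on their centre line; the grasp point (between the pads) lies 19 mm behind it; z points along the fingers, y is the line along which they close (so a half turn about z gives the same grasp; the last joint's range is limited). The gripper opens to 93 mm and grips with 3 to 60 N. Pads are 15 mm wide; open, the fingers measure 128 mm over their backs; the gripper's body (75 mm by 188 mm) begins 65 mm behind the grasp point.
Start: joints at [-1.365, 0.13, 1.488, -0, 1.523, -0.085], TCP at [0.172, -0.575, 0.219] pointing down, gripper open.
Joint ranges: [-2.96, 2.96], [-0.89, 2.26], [0.02, 2.5], [-1.34, 4.48], [0, 2.73], [-2.66, 2.66]. Speed limits (rad/s): [2.39, 2.39, 2.79, 3.14, 3.14, 3.14].

## Interface

Orientations are given as a 3x3 rotation matrix whose columns are the frame's x, y, z axes.
In Python, from plant import readout, viewer, hand_in gives the robot as it stands. The module is installed in compiled form; this text tells all that it offers.
- The arm moves only by the tool drive_tool, never from a script. Its arguments are lists of equal length, an entry for each row: "slide": the shift along the tool's x, y, z in mm, a list of three; "rotation": the turn, a rotation vector about the tool's x, y, z in degrees, a list of three. A call has 1 to 20 rows; each row is the pose to reach, as a shift and turn from the pose commanded when the call began, along the tool's axes at that moment; what a row does not reach only later rows make up. A row lasts 1/12 s, in which the tool goes at most 41.7 mm and 7.16 degrees, less where a joint would pass 70% of its speed; a pose out of reach is approached as far as the arm can. A call with a gripper value outside its range is refused whole. "fingers" is the gripper's target within -1 to 1 (fully open at 1, half-way at 0, shut at -1), set as the call begins (left out, the last holds). The fingers move at their own pace and stop on an object; "squeeze" is the grip in N (left out, the last holds). Time passes only in rows, so rows that repeat a pose let the fingers close. It gives the time, the measured TCP pose, the force, the opening and the grip force at its end, in the units of the state.
- readout.state(): the state, without advancing time (a new reading comes with each control period).
- viewer.snapshot(name): name is "scene" or "top" or "wrist"; returns the picture (480x640x3 uint8, red, green, blue); there is no depth.
- viewer.camera_model(name): a dict with "fx", "fy", "cx", "cy" (pixels), "rvec" (rotation vector, rad) and "tvec" (3), from world to camera coordinates, as OpenCV has them. Camera axes: x right, y down, z forward; pixel columns grow to the right and rows downward; lengths in m; the calibration is good to about 2 mm. A picture is of the moment at which its call begins: read the wrist's pose just before it. camera_model takes no time and is no camera call; for the wrist camera it gives the pose at the moment of the call.
- hand_in(): hands the job in; it is judged then, once.
The state is a dict: "t": time; "q": joint angles; "joint_velocities": joint speeds; "joint_efforts": joint torques, N m; "eef_pos": TCP position; "eef_rot": TCP orientation; "ft_force": force on the tool from outside, world axes, zero at the start; "ft_torque": the same for the moment, N m; "grip_width": opening from 0.0 (shut) to 1.0 (fully open); "gripper_force": force on a finger pad.
Only numpy, scipy, OpenCV 4.12 (cv2) and the standard library are available. Lean on these libraries where they do the work, as an engineer would, in place of code of your own. Each camera call takes 0.05 s, during which the arm holds its last target. There are 200 camera calls.

## Task

The bench mixer is out of gear: rock the crank spindle a little to and fro while you ease its gear knob down, never forcing the teeth against each other, until they mesh and the knob is fully home. Then turn the crank on by an eighth of a turn or more so that the beater goes round with it, and swing the keeper fully shut over the knob's collar so that the gear cannot jump out. Leave the bowl where it stands under the beater.

Things in the scene. Friction and masses are not known exactly. Their poses are not given: they have to be found in the camera images.
- mixer: hand-turned bench mixer, a white casting fixed to the worktop, 215 x 150 mm on plan, C-shaped head over a bowl. Origin: on the worktop, on the upright spindle axis; z up, x from the spindle towards the column behind (column 75 to 137 mm out). The casting is 160 mm high; only crank, knob and keeper stand above that
- crank (a joint): angle of the crank about the upright spindle axis, rad, growing anticlockwise seen from above, without end; at 0 the arm points along the mixer's +y. Friction 0.03 N m out of gear; in gear it turns the beater too, in all about 0.28 N m
- crank_handle (a point): top centre of the crank's upright black handle (19 mm thick, 172 to 210 mm above the worktop), 72 mm from the spindle axis. The steel crank arm is 20 mm wide, its top at 170 mm; it reaches 48 mm to the other side of the axis, where it carries the keeper
- gear_knob (a joint): how far the gear knob is pushed down its spindle, m: 0 = up, out of gear; 0.012 = fully home, in gear. It slides stiffly (3 N) and stays where it is left. The upper teeth meet the tips of the lower ones at 0.0045; from there it can go on only where teeth stand over gaps
- knob_top (a point): top centre of the gear knob, on the spindle axis: black fluted upright cylinder, 33 mm diameter, 32 mm high, over a steel collar of 52 mm diameter, 4 mm thick. Top 219 mm above the worktop when up, 207 mm when home. Keyed to the spindle: turning it turns the crank. Can be pinched from above, fingers either side of the crank arm
- dog_ring: upper ring of eight steel teeth, 58 mm diameter, in the gap of the head, fixed to the knob's rod; origin on the spindle axis, x along the crank arm to the handle. Teeth 45 degrees apart, 6.6 mm wide, 8.5 mm high, 20 to 28 mm off the axis, square-tipped: only 3.5 degrees of play either side of mid-gap
- beater_edge (a point): point on the edge of the flat aluminium beater in the bowl, 29 mm off the spindle axis, 51 mm above the worktop. The beater goes round with the lower teeth, but hangs on a bayonet pin with 22 degrees of slack each way, so it does not show where the teeth stand
- keeper (a joint): angle of the keeper, a flat steel latch pivoted on the short end of the crank arm and going round with it, rad: 0 = open, 1.3 = fully shut (stop), growing anticlockwise from above; friction 0.02 N m. Shut, its tongue lies 2 mm over the collar of the knob that is home; until the knob is home it cannot go over the collar
- keeper_pivot (a point): top of the keeper plate at its pivot, 42 mm from the spindle axis, on the far side from the crank handle, 181 mm above the worktop
- keeper_post (a point): top centre of the keeper's black upright post (10 mm diameter, 20 mm high, top 201 mm above the worktop), 28 mm from the pivot; push or pinch it. With the keeper shut the post lies 70 mm from the spindle axis, straight out beyond the pivot
- mixing_bowl: white rice bowl, 115 mm wide and 54 mm high, loose on the mixer's base under the beater; origin at the centre of its underside, z up
- lower_teeth (a point): centre of the lower ring of eight like teeth, on the spindle axis, level with their tips, 132 mm above the worktop. Where its teeth stand is not measured; the ring is stiff to turn (0.25 N m). Tip on tip the teeth feel solid; more than 25 N between the rings damages them

How it is judged:
By the outcome, as a careful person would: the job done as asked, in the order asked, and still so for the second after the job is handed in, with the robot touching nothing.
It also fails if it takes over 67 s, if anything falls off the work surface, if the arm or the gripper's body presses on something with over 40 N, if the wrist force passes 120 N, or if a joint passes its speed limit or range.

## Working session

There is one attempt and no reset: what is moved stays moved. The work goes in short steps, Python scripts to look and compute and a tool call to move; the robot and the scene stay as the last step left them, time stands still between calls to the robot, and variables do not carry over. Pictures are saved under pics/ and viewed, at most 10 in all, crops included, and the job is handed in when it is done.

Besides the shell and the picture viewer there is one more tool, called after "Request:" by a JSON object that holds its "api" and its "payload". drive_tool: Moves the arm, as the interface text tells. Its arguments: {"type":"object","properties":{"slide":{"type":"array"},"rotation":{"type":"array"},"fingers":{"type":"number"},"squeeze":{"type":"number"}},"required":["slide","rotation"]}

```bash
mkdir -p pics; cat > h.py <<'E'
import numpy as np,cv2
from plant import readout,viewer
def ray(m,u,v):
    R=cv2.Rodrigues(np.array(m['rvec'],float))[0];t=np.array(m['tvec'],float).ravel()
    d=R.T@np.array([(u-m['cx'])/m['fx'],(v-m['cy'])/m['fy'],1.]);return -R.T@t,d
def onz(m,u,v,z):
    c,d=ray(m,u,v);return c+d*(z-c[2])/d[2]
def proj(m,p):
    R=cv2.Rodrigues(np.array(m['rvec'],float))[0];c=R@np.array(p)+np.array(m['tvec'],float).ravel()
    return m['fx']*c[0]/c[2]+m['cx'],m['fy']*c[1]/c[2]+m['cy']
def save(name,f):
    im=viewer.snapshot(name);cv2.imwrite(f,im[:,:,::-1]);return im
E
python3 - <<'E'
from h import *
for n in('scene','top'):
    save(n,f'pics/{n}0.png');m=viewer.camera_model(n);print(n,m,ray(m,320,240)[0])
s=readout.state();print(s['t'],s['eef_pos'],s['eef_rot'],s['ft_force'],s['grip_width'])
E
```

```text
scene {'fx': 470.10736081042825, 'fy': 470.10736081042825, 'cx': 321.34628882816753, 'cy': 244.93310435709083, 'rvec': array([ 2.28678331,  0.37121913, -0.16667816]), 'tvec': array([-0.5102766, -0.0071732,  1.1094817])} [ 0.74687808 -0.61911304  0.74179208]
top {'fx': 489.4765681729564, 'fy': 489.4765681729564, 'cx': 315.6972696307788, 'cy': 245.92804666812404, 'rvec': array([ 2.17581627, -2.11437813,  0.15256373]), 'tvec': array([-0.03722405,  0.53808964,  0.92661569])} [ 0.40000895 -0.02615086  0.99441022]
0.1 [ 0.17194097 -0.57429981  0.21769339] [[ 9.58018415e-01  2.86706475e-01 -3.35760039e-04]
 [ 2.86706636e-01 -9.58017049e-01  1.62439105e-03]
 [ 1.44059590e-04 -1.65246117e-03 -9.99998624e-01]] [ 0.53820495  0.1069502  -0.35190698] 0.9966815538392045
```

View pics/scene0.png

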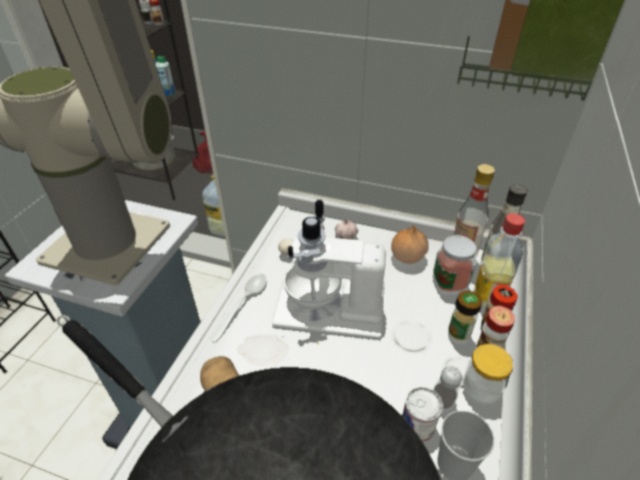

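View pics/top0.png

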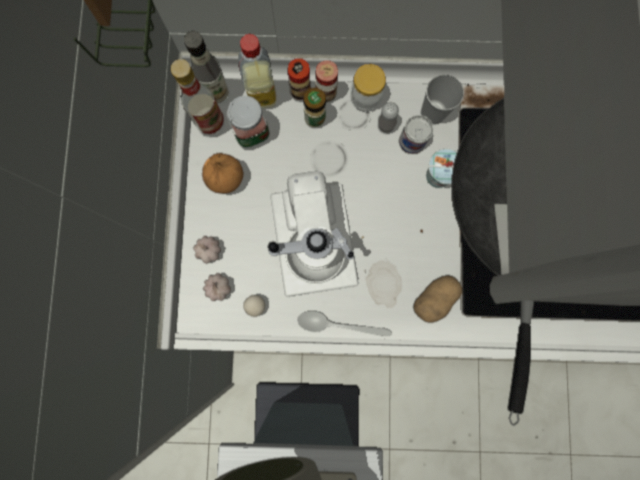

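The top view shows the knob at about (317,240), the crank handle at (274,247) and the keeper post at (350,254). In the scene view the knob is at (311,226) and the handle at (319,206). Next I'll measure these from masks.

```bash
python3 - <<'E'
from h import *
m=viewer.camera_model('top');im=cv2.imread('pics/top0.png')
c=im[165:305,255:375];cv2.imwrite('pics/c1.png',cv2.resize(c,None,fx=4.28,fy=4.28,interpolation=cv2.INTER_CUBIC))
g=im.max(2);mk=(g<60).astype(np.uint8);mk[:165]=0;mk[305:]=0;mk[:,:255]=0;mk[:,375:]=0
n,l,st,ce=cv2.connectedComponentsWithStats(mk)
for i in range(1,n):
    if st[i][4]>5:
        print(st[i],ce[i],[np.round(onz(m,*ce[i],z),4) for z in(.219,.21,.201)])
m2=viewer.camera_model('scene')
im2=cv2.imread('pics/scene0.png');g=im2.max(2);mk=(g<50).astype(np.uint8);mk[:190]=0;mk[265:]=0;mk[:,:280]=0;mk[:,335:]=0
n,l,st,ce=cv2.connectedComponentsWithStats(mk)
for i in range(1,n):
    if st[i][4]>5: print('s',st[i],ce[i])
cv2.imwrite('pics/c2.png',cv2.resize(im2[190:340,265:395],None,fx=4,fy=4,interpolation=cv2.INTER_CUBIC))
E
```

```text
[307 232  20  20 171] [317.11111111 242.33333333] [array([ 0.5186, -0.0247,  0.219 ]), array([ 0.52  , -0.0247,  0.21  ]), array([ 0.5214, -0.0247,  0.201 ])]
[269 243  10   9  79] [273.55696203 246.97468354] [array([0.5091, 0.0447, 0.219 ]), array([0.5104, 0.0456, 0.21  ]), array([0.5117, 0.0464, 0.201 ])]
[349 252   4   5  17] [350.41176471 254.11764706] [array([ 0.5011, -0.0784,  0.219 ]), array([ 0.5023, -0.079 ,  0.21  ]), array([ 0.5035, -0.0796,  0.201 ])]
s [303 201  20  39 344] [313.54069767 224.22383721]
s [289 248   3   8  22] [290.  251.5]
```

View pics/c1.png

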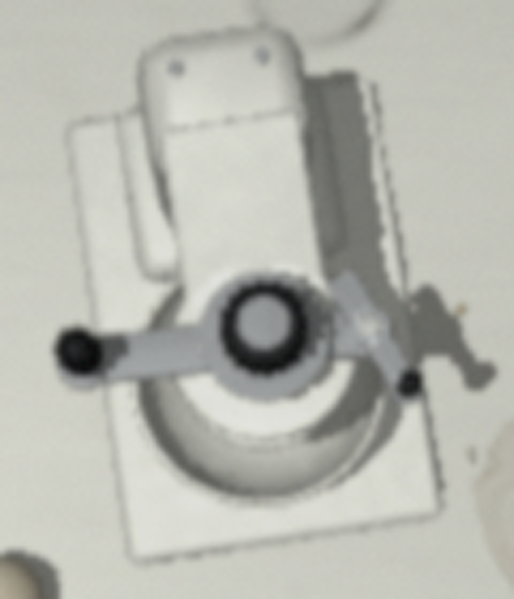

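View pics/c2.png

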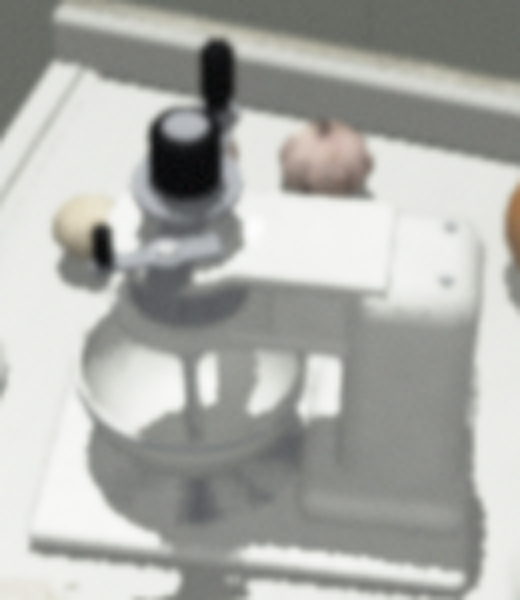

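The first crop shows the knob's grey top centre at crop (264,320), the handle at (80,352) and the keeper post at (408,382). The keeper is open. The second crop shows the knob's top disc at crop (186,125). Next I'll work out the axis from both views and the first move.

```bash
cat >> h.py <<'E'
def move(p,ya=None,s=None):
    "shift (mm, tool) and turn about tool z (deg) to reach TCP p with tool y at world angle ya (deg), pointing down"
    s=s or readout.state();R=np.array(s['eef_rot']);sh=R.T@(np.array(p)-s['eef_pos'])*1e3
    from scipy.spatial.transform import Rotation as Ro
    rv=None
    if ya is not None:
        a=np.radians(ya);T=np.array([[-np.sin(a),np.cos(a),0],[np.cos(a),np.sin(a),0],[0,0,-1]]).T
        rv=Ro.from_matrix(R.T@T).as_rotvec(degrees=True)
    return np.round(sh,1),None if rv is None else np.round(rv,2)
E
python3 - <<'E'
from h import *
m=viewer.camera_model('top');m2=viewer.camera_model('scene')
a=onz(m,316.7,239.8,.219);b=onz(m2,186/4+265,125/4+190,.219);print(a,b)
h=onz(m,273.6,247,.210);hb=onz(m2,217/4+265,44/4+190,.210);print(h,hb)
k=(a+b)/2
d=h-a;print(np.hypot(*d[:2]),np.degrees(np.arctan2(d[1],d[0])))
print(move([k[0],k[1],.30],9.9))
E
```

```text
[ 0.52272563 -0.02394313  0.219     ] [ 0.52844538 -0.02389636  0.219     ]
[0.51035828 0.04549608 0.21      ] [0.51872002 0.04694103 0.21      ]
0.07053194134727561 100.09867049685892
(array([ 496.6, -426. ,  -81.5]), array([-7.000e-02, -8.000e-02, -8.324e+01]))
```

Request:
{"api": "drive_tool", "payload": {"slide": [[0,0,-41],[0,0,-81.5],[40,-34,-81.5],[70,-60,-81.5],[100,-86,-81.5],[130,-111,-81.5],[160,-137,-81.5],[190,-163,-81.5],[220,-189,-81.5],[250,-215,-81.5],[280,-240,-81.5],[310,-266,-81.5],[340,-292,-81.5],[370,-318,-81.5],[400,-343,-81.5],[430,-369,-81.5],[460,-395,-81.5],[485,-416,-81.5],[496.6,-426,-81.5],[496.6,-426,-81.5]], "rotation": [[0,0,0],[0,0,-5],[0,0,-10],[0,0,-15],[0,0,-20],[0,0,-25],[0,0,-30],[0,0,-35],[0,0,-40],[0,0,-45],[0,0,-50],[0,0,-55],[0,0,-60],[0,0,-65],[0,0,-70],[0,0,-75],[0,0,-80],[0,0,-83.2],[0,0,-83.2],[0,0,-83.2]], "fingers": 1, "squeeze": 10}}

```text
t: 1.77
eef_pos: [0.5265, -0.0212, 0.2992]
eef_rot: [[-0.175, 0.985, -0.001], [0.985, 0.175, 0.001], [0.001, -0.001, -1.0]]
ft_force: [0.1, -0.0, 0.4]
grip_width: 0.998
gripper_force: 0.0
```

```bash
python3 - <<'E'
from h import *
s=readout.state();m=viewer.camera_model('wrist');im=save('wrist','pics/w1.png')
print(s['t'],s['eef_pos'],s['eef_rot'],s['q']);print(ray(m,320,240)); print(proj(m,[.5227,-.0239,.219]),proj(m,[.528,-.0239,.219]),proj(m,[.5104,.0455,.21]))
E
```

```text
1.7667 [ 0.52647189 -0.02118369  0.29917398] [[-0.17531855  0.98451094 -0.0012741 ]
 [ 0.98451082  0.17532003  0.00115723]
 [ 0.00136268 -0.00105148 -0.99999852]] [-1.38240150e-01 -8.63628900e-02  1.56281602e+00  9.75088083e-04
  1.66656088e+00 -3.14377805e-01]
(array([0.5130911 , 0.0505918 , 0.46534684]), array([ 0.05729194, -0.23706921, -0.97006551]))
(np.float64(308.65007973711147), np.float64(259.6198120547643)) (np.float64(316.6401043979788), np.float64(260.97571554395336)) (np.float64(308.4539674094523), np.float64(148.15731132574987))
```

View pics/w1.png

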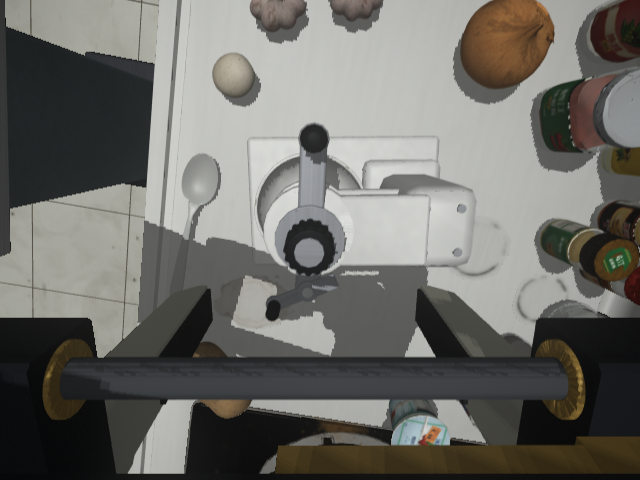

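The wrist view shows the knob's grey top at (311,250) and the handle top at (314,136). The arm may still have been settling, so I'll measure again.

```bash
python3 - <<'E'
from h import *
s=readout.state();m=viewer.camera_model('wrist');im=save('wrist','pics/w2.png').astype(int)
print(s['t'],s['eef_pos'],s['joint_velocities'])
g=im.max(2)
mk=(g<75).astype(np.uint8);mk[:100]=0;mk[275:]=0;mk[:,:270]=0;mk[:,355:]=0
n,l,st,ce=cv2.connectedComponentsWithStats(mk)
for i in range(1,n):
    if st[i][4]>100: print('dark',st[i],ce[i])
mk=((g>95)&(g<190)).astype(np.uint8);
fl=cv2.floodFill(mk.copy(),None,(311,250),2)[1];ys,xs=np.where(fl==2);print('disc',len(xs),xs.mean(),ys.mean(),np.ptp(xs),np.ptp(ys))
k=onz(m,xs.mean(),ys.mean(),.219);h=onz(m,314,136.5,.21)
print(k,h,np.hypot(*(h-k)[:2]))
# two-ray depth for knob: wrist x top
for m2,u,v in((viewer.camera_model('top'),316.7,239.8),(viewer.camera_model('scene'),311.5,221.25)):
    c,d=ray(m,xs.mean(),ys.mean());c2,d2=ray(m2,u,v)
    A=np.array([d,-d2]).T;x=np.linalg.lstsq(A,c2-c,rcond=None)[0];print(c+d*x[0],c2+d2*x[1])
E
```

```text
1.8167 [ 0.52576147 -0.02282436  0.29929032] [-0.0461979  -0.02587619  0.01573025 -0.01281717  0.0059676  -0.01765398]
dark [301 122  29  29 644] [315.22204969 135.98913043]
dark [ 285  217   52   57 1528] [310.98625654 242.58704188]
disc 676 310.3683431952663 249.7603550295858 29 29
[ 0.52193743 -0.0188922   0.219     ] [0.51196833 0.0513305  0.21      ] 0.0709267982359191
[ 0.52248399 -0.02284775  0.204664  ] [ 0.52493357 -0.02390341  0.20504866]
[ 0.52210385 -0.0200966   0.21463491] [ 0.52652764 -0.01867061  0.21441011]
```

```bash
python3 - <<'E'
from h import *
print(move([.523,-.0215,.235],10.0))
E
```

```text
(array([ 2.8, -1.9, 64.5]), array([-0.08, -0.01, -0.07]))
```

Request:
{"api": "drive_tool", "payload": {"slide": [[1.4,-1,32],[2.8,-2.1,64],[2.8,-2.1,64],[2.8,-2.1,64],[2.8,-2.1,64],[2.8,-2.1,64]], "rotation": [[0,0,0],[0,0,0],[0,0,0],[0,0,0],[0,0,0],[0,0,0]]}}

```text
t: 2.37
eef_pos: [0.5242, -0.0227, 0.2389]
eef_rot: [[-0.17, 0.985, 0.004], [0.985, 0.17, -0.001], [-0.001, 0.003, -1.0]]
ft_force: [0.7, -0.5, -0.1]
grip_width: 1.0
gripper_force: 0.0
```

```bash
python3 - <<'E'
from h import *
s=readout.state();m=viewer.camera_model('wrist');im=save('wrist','pics/w3.png')
print(s['t'],s['eef_pos'],s['joint_velocities'],s['ft_force']);print('tcp px',proj(m,s['eef_pos']))
E
```

```text
2.3667 [ 0.52422766 -0.0227085   0.23889847] [ 0.00448151 -0.00088223 -0.00470721  0.0004849  -0.00705787  0.00273824] [ 0.69805723 -0.48375744 -0.1132089 ]
tcp px (np.float64(315.50129494795283), np.float64(306.70531013307556))
```

View pics/w3.png

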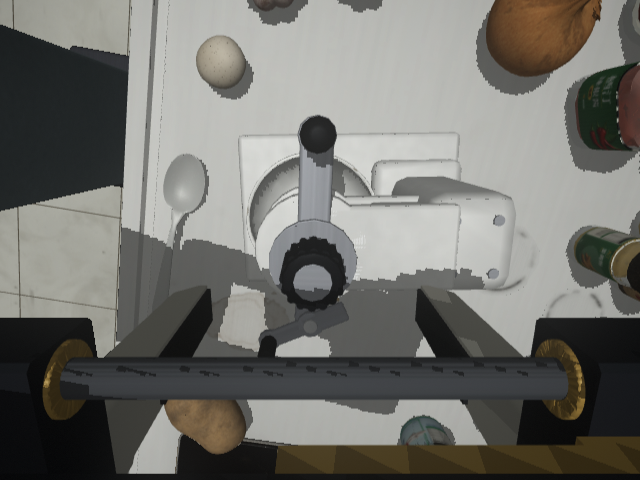

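The knob disc is at about (317,283) and the handle top at (318,133). The fingertips straddle column 315.

```bash
python3 - <<'E'
from h import *
s=readout.state();m=viewer.camera_model('wrist');g=cv2.imread('pics/w3.png').max(2)
mk=((g>95)&(g<190)).astype(np.uint8)
fl=cv2.floodFill(mk.copy(),None,(317,283),2)[1];ys,xs=np.where(fl==2);print('disc',len(xs),xs.mean(),ys.mean(),np.ptp(xs),np.ptp(ys))
k=onz(m,xs.mean(),ys.mean(),.219);h=onz(m,318,133.5,.21);d=h-k
print(k,h,np.hypot(*d[:2]),np.degrees(np.arctan2(d[1],d[0])));p=s['eef_pos'];R=np.array(s['eef_rot'])
print('knob in tool mm',R.T@(k-p)*1e3, 'w/ .214',R.T@(onz(m,xs.mean(),ys.mean(),.215)-p)*1e3)
E
```

```text
disc 812 312.1490147783251 278.2216748768473 38 27
[ 0.52170952 -0.0163271   0.219     ] [0.51271113 0.05276958 0.21      ] 0.06968014828309795 97.41981262647087
knob in tool mm [ 6.5885368  -1.58779469 19.8306881 ] w/ .214 [ 5.15464916 -1.60544923 23.83239508]
```

Request:
{"api": "drive_tool", "payload": {"slide": [[1.5,0.2,20],[2.8,0.5,40],[2.8,0.5,45],[2.8,0.5,45],[2.8,0.5,45],[2.8,0.5,45]], "rotation": [[0,0,0],[0,0,0],[0,0,0],[0,0,0],[0,0,0],[0,0,0]]}}

```text
t: 2.92
eef_pos: [0.5241, -0.0193, 0.193]
eef_rot: [[-0.171, 0.985, 0.002], [0.985, 0.171, -0.0], [-0.001, 0.002, -1.0]]
ft_force: [0.7, -0.3, 0.6]
grip_width: 1.002
gripper_force: 0.0
```

Request:
{"api": "drive_tool", "payload": {"slide": [[0,0,0],[0,0,0],[0,0,0],[0,0,0],[0,0,0],[0,0,0],[0,0,0],[0,0,0]], "rotation": [[0,0,0],[0,0,0],[0,0,0],[0,0,0],[0,0,0],[0,0,0],[0,0,0],[0,0,0]], "fingers": -1, "squeeze": 12}}

```text
t: 3.58
eef_pos: [0.5231, -0.0191, 0.1911]
eef_rot: [[-0.171, 0.985, -0.0], [0.985, 0.171, 0.0], [0.0, -0.0, -1.0]]
ft_force: [0.6, -0.3, -0.2]
grip_width: 0.474
gripper_force: 0.0
```

Request:
{"api": "drive_tool", "payload": {"slide": [[0,0,0],[0,0,0],[0,0,0],[0,0,0],[0,0,0],[0,0,0]], "rotation": [[0,0,0],[0,0,0],[0,0,0],[0,0,0],[0,0,0],[0,0,0]]}}

```text
t: 4.08
eef_pos: [0.5231, -0.019, 0.1911]
eef_rot: [[-0.171, 0.985, -0.0], [0.985, 0.171, 0.0], [0.0, -0.0, -1.0]]
ft_force: [0.2, -0.7, 1.0]
grip_width: 0.343
gripper_force: 12.0
```

Request:
{"api": "drive_tool", "payload": {"slide": [[0,0,0.7],[0,0,1.4],[0,0,2.1],[0,0,2.8],[0,0,3.5],[0,0,4],[0,0,4],[0,0,4]], "rotation": [[0,0,0],[0,0,0],[0,0,0],[0,0,0],[0,0,0],[0,0,0],[0,0,0],[0,0,0]]}}

```text
t: 4.75
eef_pos: [0.5231, -0.0191, 0.1876]
eef_rot: [[-0.171, 0.985, 0.0], [0.985, 0.171, -0.0], [-0.0, 0.0, -1.0]]
ft_force: [-3.3, -1.1, 5.6]
grip_width: 0.343
gripper_force: 12.0
```

Request:
{"api": "drive_tool", "payload": {"slide": [[0,0,0.5],[0,0,1],[0,0,1.5],[0,0,1.5],[0,0,1.5]], "rotation": [[0,0,0],[0,0,0],[0,0,0],[0,0,0],[0,0,0]]}}

```text
t: 5.17
eef_pos: [0.5232, -0.0191, 0.1875]
eef_rot: [[-0.171, 0.985, 0.001], [0.985, 0.171, -0.0], [-0.0, 0.001, -1.0]]
ft_force: [-8.1, 1.2, 13.5]
grip_width: 0.339
gripper_force: 12.0
```

Request:
{"api": "drive_tool", "payload": {"slide": [[0,0,-0.4],[0,0,-0.4],[0,0,-0.4],[0,0,-0.4],[0,0,-0.4]], "rotation": [[0,0,1.5],[0,0,3],[0,0,4.5],[0,0,6],[0,0,6]]}}

```text
t: 5.58
eef_pos: [0.5233, -0.0195, 0.1875]
eef_rot: [[-0.066, 0.998, 0.001], [0.998, 0.066, -0.001], [-0.001, 0.001, -1.0]]
ft_force: [-6.0, -1.1, 11.1]
grip_width: 0.344
gripper_force: 12.0
```

Request:
{"api": "drive_tool", "payload": {"slide": [[0,0,0],[0,0,0],[0,0,0],[0,0,0],[0,0,0]], "rotation": [[0,0,1.5],[0,0,3],[0,0,4.5],[0,0,6],[0,0,6]]}}

```text
t: 6.0
eef_pos: [0.5234, -0.0195, 0.1875]
eef_rot: [[0.039, 0.999, 0.001], [0.999, -0.039, -0.001], [-0.001, 0.001, -1.0]]
ft_force: [-6.0, -1.6, 10.4]
grip_width: 0.339
gripper_force: 12.0
```

Request:
{"api": "drive_tool", "payload": {"slide": [[0,0,0],[0,0,0],[0,0,0],[0,0,0],[0,0,0]], "rotation": [[0,0,1.5],[0,0,3],[0,0,4.5],[0,0,6],[0,0,6]]}}

```text
t: 6.42
eef_pos: [0.5234, -0.0195, 0.1873]
eef_rot: [[0.143, 0.99, 0.001], [0.99, -0.143, -0.001], [-0.001, 0.001, -1.0]]
ft_force: [-5.0, -1.4, 9.7]
grip_width: 0.34
gripper_force: 12.0
```

```bash
cat >> h.py <<'E'
def handle(im,z=.21):
    m=viewer.camera_model('top')
    mk=(im.max(2)<60).astype(np.uint8)
    out=np.zeros_like(mk);out[165:305,255:375]=mk[165:305,255:375]
    n,l,st,ce=cv2.connectedComponentsWithStats(out)
    return [(tuple(map(int,st[i])),np.round(ce[i],1),np.round(onz(m,*ce[i],z),4)) for i in range(1,n) if st[i][4]>8]
E
python3 - <<'E'
from h import *
im=save('top','pics/t2.png')
for r in handle(im):print(r)
cv2.imwrite('pics/t2c.png',cv2.resize(im[165:305,255:375,::-1],None,fx=4,fy=4))
E
```

```text
((270, 231, 9, 9, 70), array([273.9, 235.1]), array([0.5298, 0.0459, 0.21  ]))
((289, 252, 47, 45, 970), array([311.9, 277.1]), array([ 0.4634, -0.0179,  0.21  ]))
((343, 260, 6, 6, 25), array([345.4, 262.7]), array([ 0.4882, -0.0713,  0.21  ]))
```

View pics/t2c.png

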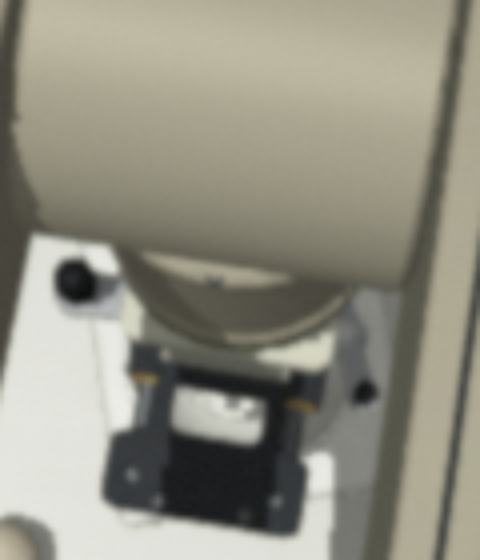

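The crop shows the handle at crop (75,282), so the crank follows the knob. I'll carry on sweeping.

Request:
{"api": "drive_tool", "payload": {"slide": [[0,0,0],[0,0,0],[0,0,0],[0,0,0],[0,0,0]], "rotation": [[0,0,1.5],[0,0,3],[0,0,4.5],[0,0,6],[0,0,6]]}}

```text
t: 6.88
eef_pos: [0.5234, -0.0195, 0.1861]
eef_rot: [[0.246, 0.969, 0.001], [0.969, -0.246, -0.001], [-0.001, 0.001, -1.0]]
ft_force: [0.1, -2.6, 0.7]
grip_width: 0.343
gripper_force: 12.0
```

It dropped in: z fell 1.2 mm and the force vanished. I'll ease it down.

Request:
{"api": "drive_tool", "payload": {"slide": [[0,0,0.5],[0,0,1],[0,0,1.5],[0,0,2],[0,0,2],[0,0,2]], "rotation": [[0,0,0],[0,0,0],[0,0,0],[0,0,0],[0,0,0],[0,0,0]]}}

```text
t: 7.38
eef_pos: [0.5234, -0.0195, 0.184]
eef_rot: [[0.244, 0.97, 0.001], [0.97, -0.244, -0.001], [-0.001, 0.001, -1.0]]
ft_force: [2.2, -4.8, 0.3]
grip_width: 0.343
gripper_force: 12.0
```

Request:
{"api": "drive_tool", "payload": {"slide": [[0,0,0.5],[0,0,1],[0,0,1.5],[0,0,2],[0,0,2],[0,0,2]], "rotation": [[0,0,0],[0,0,0],[0,0,0],[0,0,0],[0,0,0],[0,0,0]]}}

```text
t: 7.88
eef_pos: [0.5234, -0.0195, 0.1821]
eef_rot: [[0.244, 0.97, 0.001], [0.97, -0.244, -0.001], [-0.001, 0.001, -1.0]]
ft_force: [1.8, -4.3, 0.8]
grip_width: 0.34
gripper_force: 12.0
```

Request:
{"api": "drive_tool", "payload": {"slide": [[0,0,0.6],[0,0,1.2],[0,0,1.8],[0,0,2.4],[0,0,3],[0,0,3],[0,0,3]], "rotation": [[0,0,0],[0,0,0],[0,0,0],[0,0,0],[0,0,0],[0,0,0],[0,0,0]]}}

```text
t: 8.47
eef_pos: [0.5234, -0.0194, 0.18]
eef_rot: [[0.244, 0.97, 0.001], [0.97, -0.244, -0.001], [-0.0, 0.001, -1.0]]
ft_force: [-1.7, -4.0, 6.0]
grip_width: 0.339
gripper_force: 12.0
```

Request:
{"api": "drive_tool", "payload": {"slide": [[0,0,0.4],[0,0,0.8],[0,0,1.1],[0,0,1.1],[0,0,1.1]], "rotation": [[0,0,0],[0,0,0],[0,0,0],[0,0,0],[0,0,0]]}}

```text
t: 8.88
eef_pos: [0.5235, -0.0195, 0.1799]
eef_rot: [[0.244, 0.97, 0.001], [0.97, -0.244, -0.001], [-0.0, 0.002, -1.0]]
ft_force: [-4.9, -4.4, 13.1]
grip_width: 0.34
gripper_force: 12.0
```

Request:
{"api": "drive_tool", "payload": {"slide": [[0,0,-0.6],[0,0,-1.2],[0,0,-1.2],[0,0,-1.2],[0,0,-1.2],[0,0,-1.2],[0,0,-1.2],[0,0,-1.2],[0,0,-1.2],[0,0,-1.2]], "rotation": [[0,0,0],[0,0,0],[0,0,0],[0,0,3],[0,0,7],[0,0,11],[0,0,15],[0,0,19],[0,0,22],[0,0,22]], "squeeze": 45}}

```text
t: 9.72
eef_pos: [0.5236, -0.0196, 0.18]
eef_rot: [[0.592, 0.806, 0.001], [0.806, -0.592, -0.001], [0.0, 0.002, -1.0]]
ft_force: [-0.1, -6.2, 6.3]
grip_width: 0.337
gripper_force: 45.0
```

```bash
python3 - <<'E'
from h import *
s=readout.state();print(s['ft_torque'],s['q'],np.degrees(np.arctan2(*np.array(s['eef_rot'])[[1,0],1])))
for r in handle(save('top','pics/t3.png')):print(r)
E
```

```text
[-0.93513304  0.13325788  0.0951191 ] [-1.34656494e-01 -5.60728100e-02  1.75009580e+00 -7.47849095e-04
  1.44607724e+00  4.99497390e-01] -36.32904565973407
((274, 240, 54, 55, 447), array([300.5, 267.6]), array([0.4781, 0.0008, 0.21  ]))
((260, 257, 15, 10, 52), array([267.4, 261. ]), array([0.4873, 0.0546, 0.21  ]))
((276, 260, 12, 15, 46), array([281. , 266.5]), array([0.4791, 0.0324, 0.21  ]))
((267, 268, 5, 4, 11), array([268.6, 269.4]), array([0.4738, 0.052 , 0.21  ]))
((289, 271, 6, 4, 11), array([291.6, 272.5]), array([0.4698, 0.0148, 0.21  ]))
((330, 272, 6, 6, 27), array([332.6, 274.3]), array([ 0.4689, -0.051 ,  0.21  ]))
```

Request:
{"api": "drive_tool", "payload": {"slide": [[0,0,0],[0,0,0],[0,0,0],[0,0,0],[0,0,0],[0,0,0],[0,0,0],[0,0,0],[0,0,0],[0,0,0],[0,0,0],[0,0,0],[0,0,0],[0,0,0]], "rotation": [[0,0,4],[0,0,10],[0,0,16],[0,0,22],[0,0,28],[0,0,34],[0,0,40],[0,0,46],[0,0,52],[0,0,58],[0,0,64],[0,0,68],[0,0,68],[0,0,68]]}}

```text
t: 10.93
eef_pos: [0.5238, -0.0201, 0.18]
eef_rot: [[0.97, -0.245, 0.002], [-0.245, -0.97, -0.002], [0.002, 0.001, -1.0]]
ft_force: [0.2, -8.6, 6.1]
grip_width: 0.34
gripper_force: 45.0
```

```bash
python3 - <<'E'
from h import *
s=readout.state();print(s['ft_torque'],s['q'],np.degrees(np.arctan2(*np.array(s['eef_rot'])[[1,0],1])))
save('scene','pics/s4.png')
for r in handle(save('top','pics/t4.png'),.201):print(r)
a=cv2.imread('pics/s4.png')[190:340,255:395];b=cv2.imread('pics/t4.png')[165:315,240:380]
cv2.imwrite('pics/st4.png',cv2.resize(np.hstack([a,b]),None,fx=2.8,fy=2.8,interpolation=cv2.INTER_CUBIC))
E
```

```text
[-1.35329754 -0.03850552  0.05873871] [-1.35087790e-01 -5.59867738e-02  1.74996075e+00 -1.62899885e-03
  1.44565909e+00  1.68338060e+00] -104.17908994882455
((262, 226, 18, 14, 116), array([267.5, 232.7]), array([0.5351, 0.0573, 0.201 ]))
((316, 239, 36, 26, 328), array([334.5, 253.5]), array([ 0.5038, -0.0536,  0.201 ]))
((283, 245, 16, 8, 73), array([291. , 248.1]), array([0.5107, 0.0178, 0.201 ]))
((291, 267, 5, 5, 16), array([292.9, 269.1]), array([0.4762, 0.0134, 0.201 ]))
```

View pics/st4.png

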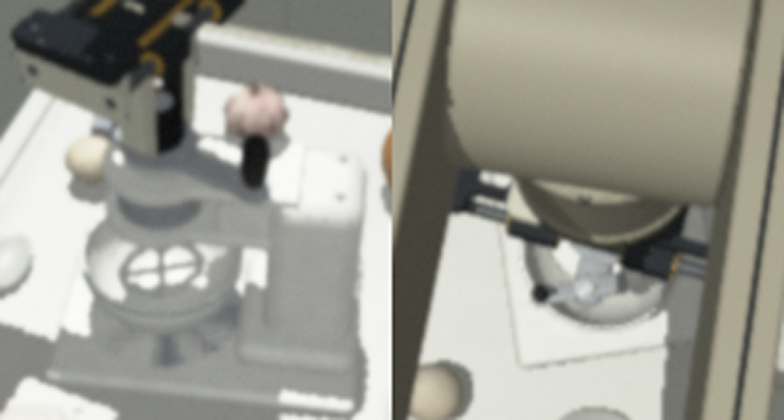

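The knob stayed home and the beater has turned. The keeper post is at about (.477,.0175) after correcting the top camera's bias. I'll release the knob, lift, and straddle the post.

Request:
{"api": "drive_tool", "payload": {"slide": [[0,0,-1.2],[0,0,-1.2],[0,0,-1.2],[0,0,-1.2],[0,0,-1.2],[0,0,-1.2],[0,0,-25],[0,0,-50],[-15,-8,-52],[-35,-17,-52],[-53,-25,-52],[-53,-25,-52],[-53,-25,-52],[-53,-25,-52]], "rotation": [[0,0,0],[0,0,0],[0,0,0],[0,0,0],[0,0,0],[0,0,0],[0,0,0],[0,0,0],[0,0,0],[0,0,0],[0,0,0],[0,0,0],[0,0,0],[0,0,0]], "fingers": 0.05, "squeeze": 8}}

```text
t: 12.2
eef_pos: [0.4782, 0.018, 0.2312]
eef_rot: [[0.97, -0.244, 0.001], [-0.244, -0.97, -0.0], [0.001, 0.0, -1.0]]
ft_force: [0.1, 0.0, 0.1]
grip_width: 0.524
gripper_force: 0.0
```

```bash
python3 - <<'E'
from h import *
s=readout.state();m=viewer.camera_model('wrist');print(s['t'],s['eef_pos'],s['ft_force'],s['grip_width'])
print('tcp',proj(m,s['eef_pos']),'post',proj(m,[.477,.0175,.201]),'knobtop home',proj(m,[.5236,-.02,.207]),'up',proj(m,[.5236,-.02,.219]))
a=save('wrist','pics/w5.png');b=save('top','pics/t5.png');save('scene','pics/s5.png')
for r in handle(b,.201):print(r)
cv2.imwrite('pics/wt5.png',np.hstack([a[100:460,140:500],cv2.resize(b[190:310,245:365],(360,360),interpolation=cv2.INTER_CUBIC)])[:,:,::-1])
E
```

```text
12.2 [0.47820466 0.01796886 0.23123742] [0.12755499 0.00165487 0.10158885] 0.5243331874439493
tcp (np.float64(315.4291527051965), np.float64(301.4914380049691)) post (np.float64(316.60873778351765), np.float64(280.67199188555935)) knobtop home (np.float64(369.13574495245314), np.float64(177.75044797248364)) up (np.float64(372.76715027667785), np.float64(180.24233191946615))
((341, 165, 2, 17, 17), array([341.4, 173. ]), array([ 0.6399, -0.0619,  0.201 ]))
((324, 197, 2, 9, 12), array([324.5, 201. ]), array([ 0.5911, -0.035 ,  0.201 ]))
((346, 248, 15, 38, 340), array([352.5, 264.5]), array([ 0.4865, -0.0834,  0.201 ]))
((319, 254, 1, 9, 9), array([319., 258.]), array([ 0.4956, -0.0285,  0.201 ]))
((317, 265, 2, 14, 15), array([317.6, 271.6]), array([ 0.4733, -0.0268,  0.201 ]))
((297, 280, 20, 13, 160), array([307.7, 285. ]), array([ 0.451 , -0.0115,  0.201 ]))
((345, 288, 6, 12, 45), array([347. , 293.4]), array([ 0.4393, -0.0753,  0.201 ]))
```

View pics/wt5.png

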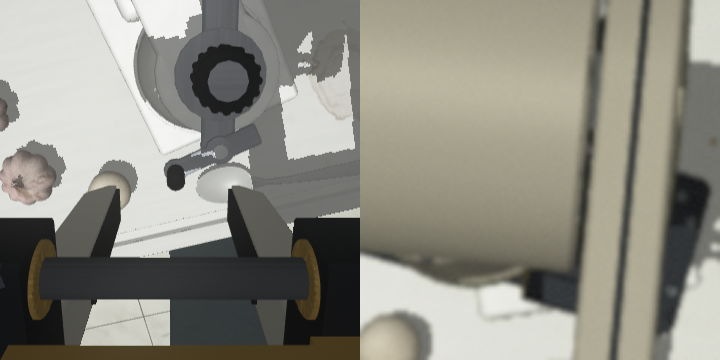

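The wrist crop shows the knob's top at full-frame (370,182). The post top is at (316,282), right where predicted. I'll descend over it and pinch.

Request:
{"api": "drive_tool", "payload": {"slide": [[0,0,20],[0,0,38],[0,0,45],[0,0,45],[0,0,45],[0,0,45],[0,0,45],[0,0,45],[0,0,45],[0,0,45],[0,0,45],[0,0,45],[0,0,45],[0,0,45]], "rotation": [[0,0,0],[0,0,0],[0,0,0],[0,0,0],[0,0,0],[0,0,0],[0,0,0],[0,0,0],[0,0,0],[0,0,0],[0,0,0],[0,0,0],[0,0,0],[0,0,0]], "fingers": -1, "squeeze": 8}}

```text
t: 13.52
eef_pos: [0.4786, 0.0177, 0.1871]
eef_rot: [[0.97, -0.244, 0.002], [-0.244, -0.97, -0.001], [0.002, 0.0, -1.0]]
ft_force: [1.8, -5.3, 5.3]
grip_width: 0.105
gripper_force: 8.0
```

Request:
{"api": "drive_tool", "payload": {"slide": [[0,0,-1],[-2.7,1.4,-1],[-5.5,3.4,-1],[-8,5.4,-1],[-10.2,7.7,-1],[-12.1,10.2,-1],[-13.8,13,-1],[-15,15.6,-1],[-15.9,18.4,-1],[-16.5,20.8,-1],[-16.9,23.1,-1],[-17,26.1,-1],[-17,28,-1],[-17,28,-1],[-17,28,-1],[-17,28,-1]], "rotation": [[0,0,0],[0,0,0],[0,0,0],[0,0,0],[0,0,0],[0,0,0],[0,0,0],[0,0,0],[0,0,0],[0,0,0],[0,0,0],[0,0,0],[0,0,0],[0,0,0],[0,0,0],[0,0,0]]}}

```text
t: 14.85
eef_pos: [0.4535, -0.0047, 0.1869]
eef_rot: [[0.97, -0.244, -0.002], [-0.244, -0.97, 0.001], [-0.003, -0.0, -1.0]]
ft_force: [-3.2, 2.9, 5.9]
grip_width: 0.104
gripper_force: 8.0
```

Request:
{"api": "drive_tool", "payload": {"slide": [[0.5,1,-0.5],[0.5,2,-0.5],[0.5,2,-0.5],[0.5,2,-0.5]], "rotation": [[0,0,0],[0,0,0],[0,0,0],[0,0,0]]}}

```text
t: 15.18
eef_pos: [0.4531, -0.0066, 0.1869]
eef_rot: [[0.97, -0.244, -0.004], [-0.244, -0.97, 0.001], [-0.004, -0.0, -1.0]]
ft_force: [-5.2, 3.5, 4.1]
grip_width: 0.1
gripper_force: 8.0
```

Request:
{"api": "drive_tool", "payload": {"slide": [[0.5,-0.5,-0.5],[0.5,-0.5,-0.5],[0.5,-0.5,-0.5],[0.5,-0.5,-0.5],[0,0,-25],[0,0,-60],[0,0,-90],[0,30,-110],[0,65,-115],[0,100,-115],[0,135,-115],[0,170,-115],[0,205,-115],[0,240,-115],[0,275,-115],[0,300,-115],[0,300,-115]], "rotation": [[0,0,0],[0,0,0],[0,0,0],[0,0,0],[0,0,0],[0,0,0],[0,0,0],[0,0,0],[0,0,0],[0,0,0],[0,0,0],[0,0,0],[0,0,0],[0,0,0],[0,0,0],[0,0,0],[0,0,0]], "fingers": -0.3}}

```text
t: 16.6
eef_pos: [0.3794, -0.3017, 0.302]
eef_rot: [[0.969, -0.248, -0.002], [-0.248, -0.969, -0.001], [-0.001, 0.001, -1.0]]
ft_force: [-0.4, -0.0, 0.4]
grip_width: 0.353
gripper_force: 0.0
```

```bash
python3 - <<'E'
from h import *
a=save('top','pics/t6.png');b=save('scene','pics/s6.png')
for r in handle(a,.201):print(r)
f=lambda c:cv2.resize(c,(400,440),interpolation=cv2.INTER_CUBIC)
cv2.imwrite('pics/ts6.png',np.hstack([f(a[185:295,265:365]),f(b[200:310,265:365])])[:,:,::-1])
E
```

```text
((318, 195, 10, 11, 85), array([322.3, 200.4]), array([ 0.592 , -0.0314,  0.201 ]))
((307, 233, 20, 20, 165), array([317.2, 243.3]), array([ 0.5198, -0.0248,  0.201 ]))
((305, 282, 5, 4, 16), array([307.2, 283.4]), array([ 0.4537, -0.0106,  0.201 ]))
```

View pics/ts6.png

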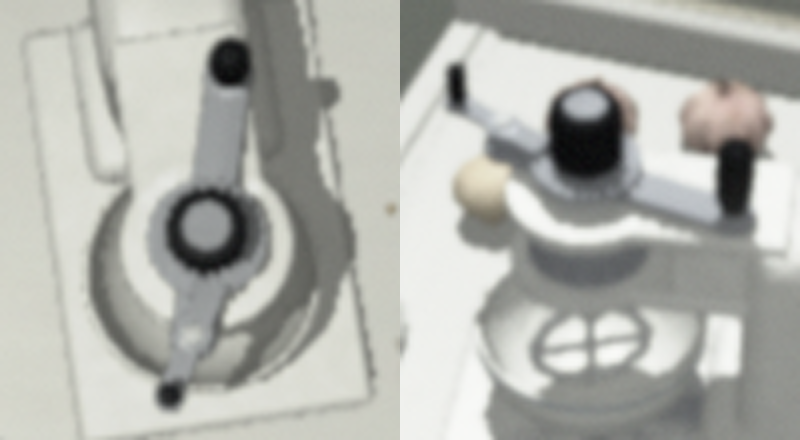

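In the top crop the handle is at (230,62), the pivot at (190,335) and the post at (169,395). The line is bent by about 11° at the pivot, so the keeper is short of its stop: the pinch friction dragged the crank instead. I'll push the post with one open finger.

Request:
{"api": "drive_tool", "payload": {"slide": [[0,-35,0],[0,-70,0],[0,-105,0],[0,-140,0],[0,-175,0],[0,-210,0],[0,-245,0],[0,-275,0],[-0.7,-295,10],[-0.7,-304.7,30],[-0.7,-304.7,60],[-0.7,-304.7,90],[-0.7,-304.7,108],[-0.7,-304.7,113],[-0.7,-304.7,113],[-0.7,-304.7,113],[-0.7,-304.7,113]], "rotation": [[0,0,0],[0,0,0],[0,0,0],[0,0,0],[0,0,0],[0,0,0],[0,0,0],[0,0,0],[0,0,0],[0,0,0],[0,0,0],[0,0,0],[0,0,0],[0,0,0],[0,0,0],[0,0,0],[0,0,0]]}}

```text
t: 18.12
eef_pos: [0.456, -0.002, 0.1917]
eef_rot: [[0.97, -0.244, 0.003], [-0.244, -0.97, -0.0], [0.003, -0.0, -1.0]]
ft_force: [0.4, 0.2, 1.0]
grip_width: 0.352
gripper_force: 0.0
```

Request:
{"api": "drive_tool", "payload": {"slide": [[0,3,0],[0,6,0],[0,8,0],[0,10,0],[0,12,0],[0,14,0],[0,15,0],[0,16,0],[0,16,0],[0,16,0]], "rotation": [[0,0,0],[0,0,0],[0,0,0],[0,0,0],[0,0,0],[0,0,0],[0,0,0],[0,0,0],[0,0,0],[0,0,0]]}}

```text
t: 18.95
eef_pos: [0.451, -0.0177, 0.1896]
eef_rot: [[0.97, -0.244, -0.0], [-0.244, -0.97, -0.0], [-0.0, 0.0, -1.0]]
ft_force: [0.2, -0.3, -0.3]
grip_width: 0.347
gripper_force: 0.0
```

Request:
{"api": "drive_tool", "payload": {"slide": [[0,1,0],[0,2,0],[0,3,0],[0,3,0],[0,3,0]], "rotation": [[0,0,0],[0,0,0],[0,0,0],[0,0,0],[0,0,0]]}}

```text
t: 19.37
eef_pos: [0.4503, -0.0207, 0.1896]
eef_rot: [[0.97, -0.244, 0.0], [-0.244, -0.97, -0.0], [0.0, 0.0, -1.0]]
ft_force: [0.4, -0.8, 0.0]
grip_width: 0.349
gripper_force: 0.1
```

Request:
{"api": "drive_tool", "payload": {"slide": [[0,1,0],[0,2,0],[0,3,0],[0,3,0],[0,3,0]], "rotation": [[0,0,0],[0,0,0],[0,0,0],[0,0,0],[0,0,0]]}}

```text
t: 19.78
eef_pos: [0.4496, -0.0237, 0.1896]
eef_rot: [[0.97, -0.244, 0.0], [-0.244, -0.97, -0.0], [0.0, 0.0, -1.0]]
ft_force: [0.6, 0.1, 0.4]
grip_width: 0.352
gripper_force: 0.1
```

Request:
{"api": "drive_tool", "payload": {"slide": [[0,1,0],[0,2,0],[0,2,0],[0,2,0]], "rotation": [[0,0,0],[0,0,0],[0,0,0],[0,0,0]]}}

```text
t: 20.12
eef_pos: [0.4493, -0.0252, 0.1897]
eef_rot: [[0.97, -0.244, 0.001], [-0.244, -0.97, 0.001], [0.0, -0.001, -1.0]]
ft_force: [2.0, 4.5, 0.4]
grip_width: 0.353
gripper_force: 2.1
```

The force stepped up to 4.5 N, so it's at the stop. I'll back off and retreat, then check by numbers.

Request:
{"api": "drive_tool", "payload": {"slide": [[0,0.7,0],[0,0.7,0],[0,-5,0],[0,-11,0],[0,-11,-25],[0,-11,-60],[0,-11,-95],[0,30,-112],[0,65,-115],[0,100,-115],[0,135,-115],[0,170,-115],[0,205,-115],[0,240,-115],[0,275,-115],[0,290,-115],[0,290,-115]], "rotation": [[0,0,0],[0,0,0],[0,0,0],[0,0,0],[0,0,0],[0,0,0],[0,0,0],[0,0,0],[0,0,0],[0,0,0],[0,0,0],[0,0,0],[0,0,0],[0,0,0],[0,0,0],[0,0,0],[0,0,0]]}}

```text
t: 21.53
eef_pos: [0.377, -0.3093, 0.3041]
eef_rot: [[0.969, -0.248, -0.002], [-0.248, -0.969, -0.0], [-0.002, 0.001, -1.0]]
ft_force: [1.1, 0.6, -0.4]
grip_width: 0.348
gripper_force: 0.0
```

```bash
python3 - <<'E'
from h import *
m=viewer.camera_model('top');im=save('top','pics/t7.png')
r=handle(im,.201)
for x in r:print(x)
def cen(img,z,seed=(316,241)):
    g=img.max(2);mk=((g>95)&(g<190)).astype(np.uint8);fl=cv2.floodFill(mk,None,seed,2)[1];ys,xs=np.where(fl==2);return len(xs),onz(m,xs.mean(),ys.mean(),z)
n,k=cen(im,.207);print('knob',n,k)
h=onz(m,*r[0][1],.21);p=onz(m,*r[-1][1],.201)
ang=lambda d:np.degrees(np.arctan2(d[1],d[0]))
o=(k-h)/np.linalg.norm((k-h)[:2]);piv=k+.042*o
A=np.array([.5236-.0007,-.0201-.0042,0])
print('handle->knob',ang(k-h),'handle->A',ang(A-h),'handle->post',ang(p-h),np.hypot(*(p-h)[:2]),'pivot->post',ang(p-piv))
im0=cv2.imread('pics/top0.png')[:,:,::-1];print('knob before (if .219)',cen(im0,.219,(316,240)))
E
```

```text
((317, 195, 10, 11, 87), array([321.5, 200.3]), array([ 0.5921, -0.03  ,  0.201 ]))
((307, 233, 20, 20, 163), array([317.4, 243.2]), array([ 0.5199, -0.0252,  0.201 ]))
((310, 283, 5, 4, 16), array([312. , 284.5]), array([ 0.4521, -0.0184,  0.201 ]))
knob 121 [ 0.52256845 -0.02309648  0.207     ]
handle->knob 174.21147682221059 handle->A 175.20196692132237 handle->post 175.20412558421913 0.13837961890882178 pivot->post 179.0054656373212
knob before (if .219) (121, array([ 0.52247041, -0.02309252,  0.219     ]))
```

```bash
python3 -c "
from plant import hand_in
print(hand_in())"
```

```text
the job is handed in; nothing more can be done
None
```

The job is handed in at about 22 s of the 67 s allowed. The gear knob is home with the teeth meshed (at most 13.5 N seen on the wrist). The crank was turned about 90° and ended about 80° on with the beater following, the keeper is pushed to its stop over the collar, and I left the bowl alone.

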